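# Try the trial lens case, free its catch if it holds, and hold the lid open

### The job

The optometrist wants lenses from the trial lens case with both hands. Take the lid by its handle and give it a gentle tug first to find out whether the catch is holding; only if it is, push the red slide on the lid all the way towards the handle to release it (leave the slide alone if the lid comes free). Then raise the lid well past 45 degrees and finish while still holding it open, for it falls shut by itself; leave the trial frame, the occluder and the drop bottle where they are.

Things in the scene. Friction and masses are not known exactly. Their poses are not given: they have to be found in the camera images.
- case: Shut trial lens case: black base 250 x 360 x 44 mm (x, y, z), fixed to the table, light grey lid 22 mm thick, top 66 mm above the table. Origin: centre of its underside. x runs from the front (robot's side, with handle and catch) to the hinge at the back, y to the robot's left, z up; turned up to 15 degrees either way. The catch is inside, unseen, and may hold or not from the start.
- lid (a joint): Lid angle in rad: 0 shut, grows as the front rises; the hinge stops at 1.3. If the catch holds, the lid has 4 mm of play at its front and stops dead at about 0.018. The lid weighs 0.3 to 0.55 kg (2 to 3.5 N at the handle), has no stay and falls shut whenever it is let go.
- handle (a point): Middle of the steel handle bar on the lid's top near its front: round, 10 mm thick, 110 mm long along the case's y, a post at each end, axis 32 mm above the lid's top and 22 mm behind its front edge; at (-103, 0, 98) mm in the case's frame when shut. It turns between finger pads, so a gripper pointing straight down can follow the lid up without tilting.
- hinge (a point): Middle of the lid's hinge line, which runs along the case's y: at (125, 0, 44) mm in the case's frame. With the lid shut the handle lies 228 mm in front of it and 54 mm above it, and swings on an arc about it, up and towards the back.
- slide_top (a point): Centre of the top face of the red thumb slide on the lid, right of the handle: 20 mm (x) by 24 mm (y), its top 14 mm above the lid's top; at (-100, -115, 80) mm in the case's frame when shut and at rest. It slides along the case's +y (towards the handle, to the robot's left). It looks the same whether the catch holds or not.
- release (a joint): Travel of the thumb slide in m: 0 at rest, 0.0125 pushed fully across; pushing it takes 1 to 7 N and a spring sends it back when let go. At 8 mm it has thrown the catch free, and the catch then stays free; pushed to the end it stops dead.
- trial_frame: Bystander: black and steel trial spectacle frame lying flat, about 155 x 130 x 12 mm, beside the case on the left. Origin under the bridge, on the table.
- occluder: Bystander: black eye-covering paddle lying flat, disc of 60 mm and a handle, 152 mm long along its x, 7 mm thick, beside the case on the right. Origin on the table, 50 mm from the disc's centre.
- drops: Bystander: small white eye-drop bottle with a blue cap, 28 mm wide and 68 mm high, upright beside the case on the right. Origin at the centre of its foot.

How it is judged:
On the way:
1. the lid is tugged while the catch is still as it was found (value of joint release below 0.003 m and ((value of joint lid above 0.012 rad and y of bolt_c0 in the frame of case below -0.1 m) or (value of joint lid between 0.012 and 0.033 rad and distance of bolt_c0 from where it was at the start of the episode below 0.0085 m) or (value of joint lid between 0.033 and 0.045 rad and distance of bolt_c0 from where it was at the start of the episode below 0.011 m) or (value of joint lid between 0.045 and 0.055 rad and distance of bolt_c0 from where it was at the start of the episode below 0.0131 m))).
At the end, for the whole second after the job is handed in: The fingers are holding the lid open at more than 0.75 rad (43 degrees) through the last second; trial frame, occluder and drop bottle within 20 mm of their places and the bottle upright (value of joint lid above 0.75 rad and contact force between the fingers and lid above 0.3 N and distance of each of trial_frame, occluder, drops from where it was at the start of the episode below 0.02 m and angle between drops's own z axis and vertical below 0.3 rad); the arm keeps its last pose, push and grip.
It fails at once if the slide was worked (more than 5 mm) although the catch was not holding (value of joint release above 0.005 m and y of bolt_c0 in the frame of case above -0.093 m and distance of bolt_c0 from where it was at the start of the episode below 0.006 m).
It fails at once if the lid was wrenched against its holding catch with more than 40 N (contact force between striker_c0 and lid above 40 N).
It fails at once if a bystander was knocked out of its place (distance of any of trial_frame, occluder, drops from where it was at the start of the episode above 0.03 m).
It also fails if it takes over 64 s, if anything falls off the work surface, if the arm or the gripper's body presses on something with over 40 N, if the wrist force passes 120 N, or if a joint passes its speed limit or range.

### The arm

A 7-joint arm with a two-finger parallel gripper is mounted at the origin on the work surface. World frame = base frame: x ahead of the robot, y to its left, z up, the work surface at z = 0. Lengths are in m, angles in rad, forces in N, time in s.
With the tool pointing down it reaches from about 0.4 to 0.875 m from the base axis. Payload 19.3 kg.
Tool frame: the origin (TCP) lies midway between the tips of the shut fingers; the grasp point (between the pads) lies 19 mm behind it; x points along the fingers, y is the direction in which the jaws open and shut, and the axes are right-handed (so a half turn about x gives the same grasp; the last joint's range is limited). The gripper opens to 85 mm and grips with 20 to 120 N. Pads are 22 mm wide; open, the fingers measure 114 mm over their backs; the gripper's body (76 mm by 85 mm) begins 54 mm behind the grasp point. The pads swing forward as they close: fully open they stand 13 mm farther back than shut.
Start: joints at [-1.324, 0.521, -0.036, 1.599, 0.021, 1.021, -0.113], TCP at [0.195, 0.594, 0.231] pointing down, gripper open.
Joint ranges: [-2.91, 2.91], [-0.3, 2.13], [-1.5, 1.42], [0.17, 2.43], [-1.26, 4.41], [0.16, 1.93], [-2.52, 2.52]. Speed limits (rad/s): [1.89, 1.89, 2.39, 2.39, 3.01, 3.01, 3.01].

### API

Orientations are given as a rotation vector (axis times angle).
In Python, from plant import ctrl gives the robot as it stands. Calls block until the motion is done:
- ctrl.reach(position, orientation): joint-space move of the TCP to a pose.
- ctrl.move_straight(position, max_speed=0.15, attitude=None): straight line of the TCP; attitude=None keeps the orientation; max_speed is the mean speed in m/s.
- ctrl.goto_joints(angles): joint-space move.
- ctrl.move_gripper(opening, grasp_force=None): finger opening in m; grasp_force is the grip in N (None keeps the last); returns when the fingers have stopped.
- ctrl.pause(seconds).
- ctrl.solve_ik(position, orientation): joint angles nearest the present ones, or None.
- ctrl.camera(name): name is "scene" or "top"; returns the picture (384x512x3 uint8, red, green, blue); there is no depth.
- ctrl.camera_info(name): a dict with "fx", "fy", "cx", "cy" (pixels), "k1" (the pictures are not rectified: a ray, as slopes to the right and down, at radius r is drawn at 1 + k1 r^2 times it, then the intrinsics apply), "pose" (4x4, takes a point from camera to world coordinates). Camera axes: x right, y down, z forward; pixel columns grow to the right and rows downward; lengths in m; the calibration is good to about 2 mm. A picture is of the moment at which its call begins. camera_info takes no time and is no camera call.
A pose or a line that the arm cannot do raises ctrl.MotionError and nothing moves.
- ctrl.close_job(): hands the job in, once; it reports no verdict.
Readings, each from a call of its own:
- ctrl.read_t(): time.
- ctrl.read_qpos(): joint angles.
- ctrl.read_qvel(): joint speeds.
- ctrl.read_effort(): joint torques, N m.
- ctrl.read_tool_pos(): TCP position.
- ctrl.read_orientation(): TCP orientation.
- ctrl.read_force(): force on the tool from outside, world axes, zero at the start.
- ctrl.read_wrist_torque(): the same for the moment, N m.
- ctrl.read_grip_width(): finger opening in m.
Only numpy, scipy, OpenCV 4.12 (cv2) and the standard library are available. Lean on these libraries where they do the work, as an engineer would, in place of code of your own. Each camera call takes 0.05 s, during which the arm holds its last target.

## Working session

There is one attempt and no reset: what is moved stays moved. The work goes in short steps, each a Python script; the robot and the scene stay as the last script left them, time stands still between calls to the robot, and variables do not carry over. Pictures are saved under pics/ and viewed, and the job is handed in when it is done.

```bash
mkdir -p pics; ls
python3 - <<'E'
from plant import ctrl
import cv2
for n in("scene","top"):
    im=ctrl.camera(n); cv2.imwrite(f"pics/{n}0.png",im[:,:,::-1])
    i=ctrl.camera_info(n); print(n,i)
print(ctrl.read_t(),ctrl.read_tool_pos(),ctrl.read_orientation(),ctrl.read_force(),ctrl.read_grip_width())
E
```

```text
pics
scene {'fx': 383.47369312861133, 'fy': 383.47369312861133, 'cx': 253.42693792975993, 'cy': 196.03734031943773, 'k1': -0.13019350357606604, 'pose': array([[ 0.34589435,  0.49201343, -0.79892421,  1.26716666],
       [ 0.93815604, -0.19482906,  0.2861903 , -0.20390573],
       [-0.01484418, -0.84850717, -0.52897564,  0.54247022],
       [ 0.        ,  0.        ,  0.        ,  1.        ]])}
top {'fx': 411.66791939943346, 'fy': 411.66791939943346, 'cx': 264.0353446194218, 'cy': 185.00744234813084, 'k1': -0.0818498435876897, 'pose': array([[-0.0213189 , -0.99241695,  0.1210541 ,  0.46475172],
       [-0.99916392,  0.02537405,  0.03205646,  0.03010875],
       [-0.03488501, -0.12026948, -0.99212816,  0.97233844],
       [ 0.        ,  0.        ,  0.        ,  1.        ]])}
0.1 [0.19466506 0.59360716 0.23082516] [ 0.2478624   1.55652746 -0.24937263] [-0.81460216  0.14397775  0.18202002] 0.08549179104404811
```

View pics/top0.png

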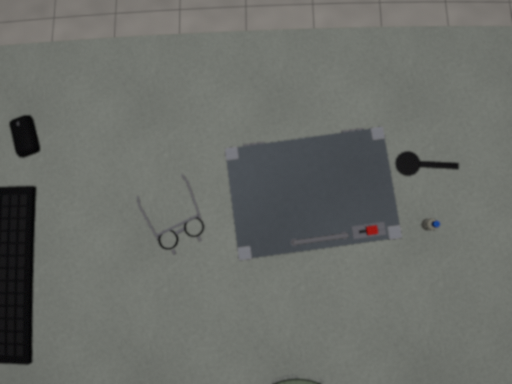

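View pics/scene0.png

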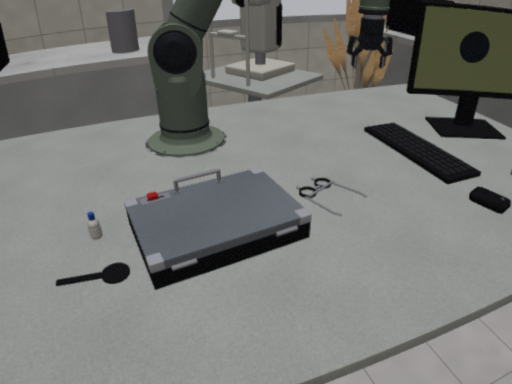

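The top view shows the case with its lid corners near (229,150), (380,130), (397,236) and (242,256). The handle is near (320,239) and the red slide near (371,230). The occluder and bottle are on the right, and the frame is on the left. Next I'll measure these.

```bash
cat > h.py <<'E'
import numpy as np, cv2
from plant import ctrl
def K(i): return np.array([[i['fx'],0,i['cx']],[0,i['fy'],i['cy']],[0,0,1.]]), np.array([i['k1'],0,0,0.])
def cast(name,px,z):
    i=ctrl.camera_info(name); k,d=K(i); P=i['pose']
    u=cv2.undistortPoints(np.array(px,float).reshape(-1,1,2),k,d).reshape(-1,2)
    r=np.c_[u,np.ones(len(u))]@P[:3,:3].T; o=P[:3,3]
    return o+r*((z-o[2])/r[:,2])[:,None]
def proj(name,X):
    i=ctrl.camera_info(name); k,d=K(i); P=np.linalg.inv(i['pose'])
    return cv2.projectPoints(np.array(X,float).reshape(-1,1,3),cv2.Rodrigues(P[:3,:3])[0],P[:3,3],k,d)[0].reshape(-1,2)
E
python3 - <<'E'
from h import *
im=cv2.imread('pics/top0.png'); hsv=cv2.cvtColor(im,cv2.COLOR_BGR2HSV)
print([ (p,im[p[1],p[0]].tolist(),hsv[p[1],p[0]].tolist()) for p in [(300,190),(200,100),(320,239),(371,230),(230,153),(310,300)]])
red=((im[:,:,2]>120)&(im[:,:,1]<70)).astype(np.uint8)
n,l,s,c=cv2.connectedComponentsWithStats(red)
for a,b in zip(s[1:],c[1:]): print(a,b,cast('top',[b],.08))
lid=((im[:,:,0].astype(int)-im[:,:,2])>6).astype(np.uint8)
cs=max(cv2.findContours(lid,cv2.RETR_EXTERNAL,cv2.CHAIN_APPROX_NONE)[0],key=cv2.contourArea)
print(cv2.contourArea(cs), cv2.boundingRect(cs))
v=cast('top',cs.reshape(-1,2),.066)[:,:2]
r=cv2.minAreaRect((v*1000).astype(np.float32)); print(r)
crop=im[100:280,200:470]; cv2.imwrite('pics/crop.png',cv2.resize(crop,None,fx=2.9,fy=2.9,interpolation=cv2.INTER_CUBIC))
m=im.copy(); cv2.drawContours(m,[cs],-1,(0,255,0),1); cv2.imwrite('pics/m.png',m)
E
```

```text
[((300, 190), [80, 74, 70], [108, 32, 80]), ((200, 100), [114, 120, 118], [40, 13, 120]), ((320, 239), [95, 91, 91], [120, 11, 95]), ((371, 230), [18, 25, 149], [2, 224, 149]), ((230, 153), [125, 120, 118], [111, 14, 125]), ((310, 300), [111, 117, 114], [45, 13, 117])]
[367 225  11  10  89] [372.11235955 229.66292135] [[ 0.47094588 -0.17154408  0.08      ]]
17048.0 (227, 130, 173, 127)
((557.7808227539062, -45.52067565917969), (247.27645874023438, 355.4395446777344), 6.535195827484131)
```

View pics/crop.png

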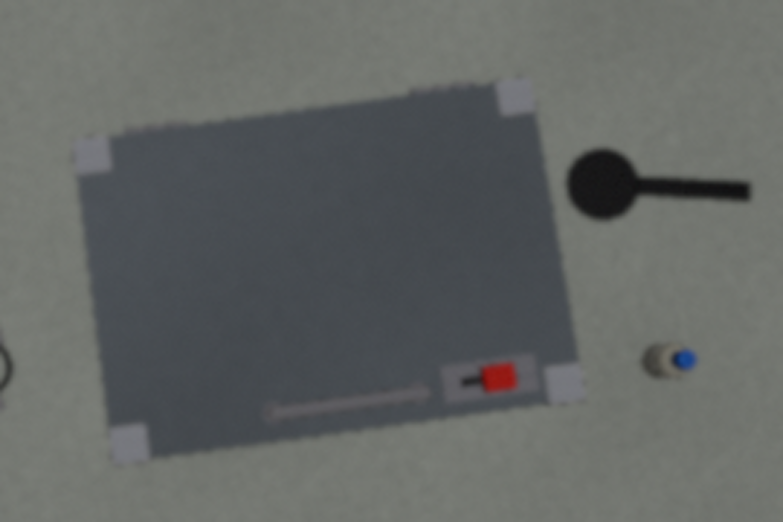

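View pics/m.png

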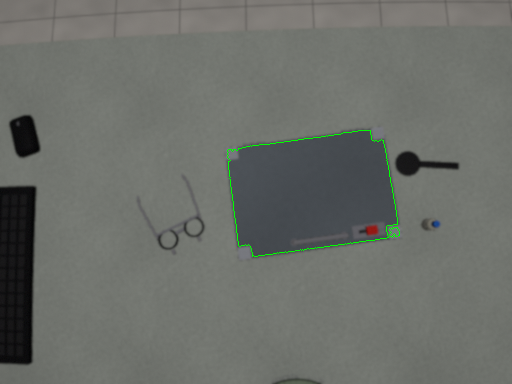

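```bash
cat >> h.py <<'E'
from scipy.spatial.transform import Rotation as Ro
TH=np.deg2rad(6.5); C0=np.array([.5576,-.0457,0])
RC=Ro.from_euler('z',TH).as_matrix()
def W(p): return C0+RC@np.array(p,float)
def ori(sign=1,tilt=0):
    # tool x down, tool y = sign*case x
    x=np.array([0,0,-1.]); y=sign*RC[:,0]
    M=np.c_[x,y,np.cross(x,y)]
    return Ro.from_matrix(M)
E
python3 - <<'E'
from h import *
print('handle seen',cast('top',[(292.4,242.1),(347.6,235.2)],.098)); print(W([-.103,.055,.098]),W([-.103,-.055,.098]))
print('scene red/handle pred',proj('scene',[W([-.1,-.115,.08]),W([-.103,.055,.098]),W([-.103,-.055,.098])]))
for s in(1,-1):
    o=ori(s).as_rotvec()
    for p in ([-.103,0,.2],[-.103,0,.079]): 
        q=ctrl.solve_ik(W(p),o); print(s,None if q is None else np.round(q,2))
im=cv2.imread('pics/scene0.png')
cv2.imwrite('pics/sc.png',cv2.resize(im[150:290,60:340],None,fx=2.8,fy=2.8,interpolation=cv2.INTER_CUBIC))
E
```

```text
handle seen [[ 0.44890877  0.00123271  0.098     ]
 [ 0.46056359 -0.11527309  0.098     ]]
[ 0.44903592 -0.00271348  0.098     ] [ 0.46148828 -0.11200638  0.098     ]
scene red/handle pred [[151.88981562 193.67078632]
 [217.97431271 169.90750894]
 [175.12793046 180.37758298]]
1 [-0.48  0.35  0.6   2.08 -0.28  0.79  0.4 ]
1 [-0.21  0.54  0.26  2.16 -0.29  0.48  0.4 ]
-1 [-0.85  0.64  1.24  2.09 -0.75  0.97 -2.22]
-1 [-0.77  1.    1.22  2.18 -1.23  0.99 -1.82]
```

View pics/sc.png

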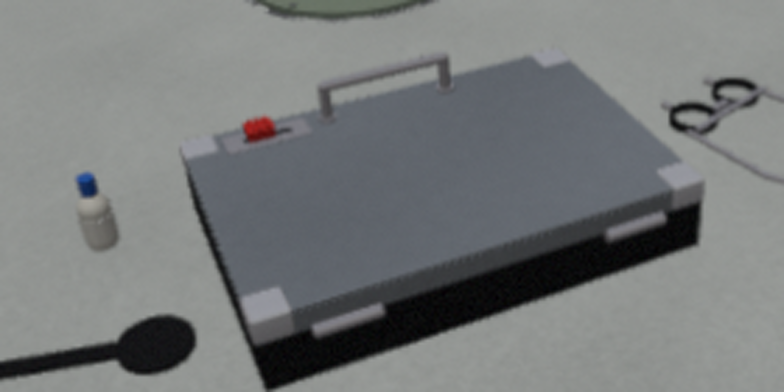

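The scene picture agrees with the measured pose: handle ends at (220,171) and (175,182), against predictions of (218,170) and (175,180). I'll move above the handle, descend and grip it.

Run:
```python
from h import *
o=ori(1).as_rotvec()
ctrl.reach(W([-.103,0,.20]),o)
f0=ctrl.read_force(); print('f free',f0,ctrl.read_tool_pos()-W([-.103,0,.2]))
ctrl.move_straight(W([-.103,0,.081]),max_speed=.1)
print('f down',ctrl.read_force(),ctrl.read_t())
ctrl.move_gripper(0.0,grasp_force=60)
print(ctrl.read_grip_width(),ctrl.read_force(),ctrl.read_tool_pos(),W([-.103,0,.081]),ctrl.read_t())
cv2.imwrite('pics/g1.png',ctrl.camera('scene')[:,:,::-1])
```

```text
f free [ 0.06891268 -0.34221029 -0.6521801 ] [ 2.44294670e-04  7.34736221e-04 -5.58623150e-05]
f down [-0.32540207 -0.13359208 -0.84795546] 3.9333
0.007859725375512263 [-4.80192358  0.22263126  8.93410198] [ 0.45468659 -0.05740418  0.08109544] [ 0.4552621  -0.05735993  0.081     ] 4.6333
```

View pics/g1.png

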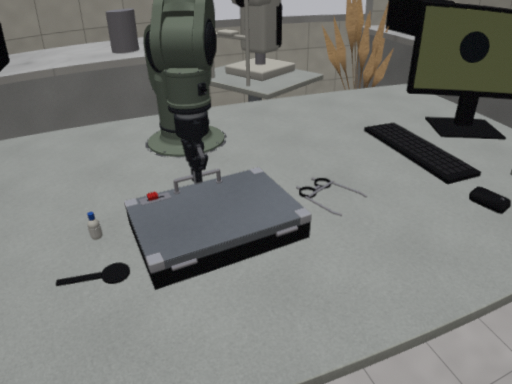

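The fingers are closed on the bar at about (200,175), and the grip width of 8 mm fits a 10 mm bar between compliant pads. Now the gentle tug, with force checks at each step.

Run:
```python
from h import *
p0=ctrl.read_tool_pos()
for dz in np.arange(0.001,0.0085,0.0005):
    ctrl.move_straight(p0+[0,0,dz],max_speed=.006)
    f=ctrl.read_force(); p=ctrl.read_tool_pos()
    print(round(dz*1e3,1),np.round((p-p0)*1e3,2),np.round(f,2),round(ctrl.read_t(),2))
    if f[2]<-14: break
print(ctrl.read_grip_width())
```

```text
1.0 [0.14 0.03 0.98] [ 0.77  0.46 -3.58] 5.04
1.5 [0.25 0.05 1.54] [ 3.52  0.19 -3.89] 5.29
2.0 [0.42 0.04 2.1 ] [ 4.82  1.64 -5.36] 5.54
2.5 [0.52 0.07 2.61] [ 6.29  0.11 -5.48] 5.79
3.0 [0.65 0.09 3.15] [ 6.93  1.42 -5.04] 6.04
3.5 [0.74 0.1  3.66] [ 7.06  1.77 -5.59] 6.29
4.0 [0.9  0.09 4.21] [ 7.81  1.59 -4.78] 6.54
4.5 [1.04 0.1  4.73] [ 8.26  1.92 -5.83] 6.79
5.0 [1.18 0.12 5.25] [ 8.73  2.19 -6.43] 7.04
5.5 [1.29 0.13 5.78] [ 9.62  1.76 -6.6 ] 7.29
6.0 [1.41 0.15 6.31] [10.26  1.85 -6.08] 7.54
6.5 [1.51 0.17 6.8 ] [11.18  2.68 -5.9 ] 7.79
7.0 [1.64 0.19 7.34] [11.78  2.35 -6.6 ] 8.04
7.5 [1.81 0.19 7.88] [12.64  1.49 -7.64] 8.29
8.0 [1.95 0.2  8.4 ] [13.03  2.68 -6.68] 8.54
0.007771270144600655
```

The lid rose 8.4 mm with a steady pull of about 6 N and no stop at 4 mm, and the bar is being drawn back along the arc. So the catch is not holding and the slide stays untouched. I'll raise the lid along the arc and check forces.

```bash
cat >> h.py <<'E'
r0=np.hypot(.228,.054); a0=np.arctan2(.054,.228)
def arc(th,tz=-.017):   # TCP world for lid angle; TCP 17 mm below bar as gripped
    a=a0+th; return W([.125-r0*np.cos(a),0,.044+r0*np.sin(a)])+[0,0,tz]
def lift(a,b,step=.04,speed=.06):
    for th in np.arange(a,b+1e-9,step):
        ctrl.move_straight(arc(th),max_speed=speed)
        f=ctrl.read_force(); p=ctrl.read_tool_pos()
        print(round(th,2),np.round((p-arc(th))*1e3,1),np.round(f,1),round(ctrl.read_t(),1),round(ctrl.read_grip_width(),4))
        if np.linalg.norm(f)>35: print('STOP');break
E
python3 - <<'E'
from h import *
lift(.06,.20,.035,.03)
cv2.imwrite('pics/g2.png',ctrl.camera('scene')[:,:,::-1])
E
```

```text
0.06 [-0.7 -0.  -0.2] [-4.1 -0.7 -2.4] 8.9 0.0078
0.1 [-0.7 -0.   0.2] [-6.7 -1.4 -3.7] 9.3 0.0078
0.13 [-0.7 -0.1  0.3] [-8.1 -1.5 -1. ] 9.8 0.0075
0.16 [-0.8 -0.1  0.3] [-8.  -0.7 -0.7] 10.2 0.0075
0.2 [-0.9 -0.   0.2] [-8.2 -0.7 -1.5] 10.6 0.0081
```

View pics/g2.png

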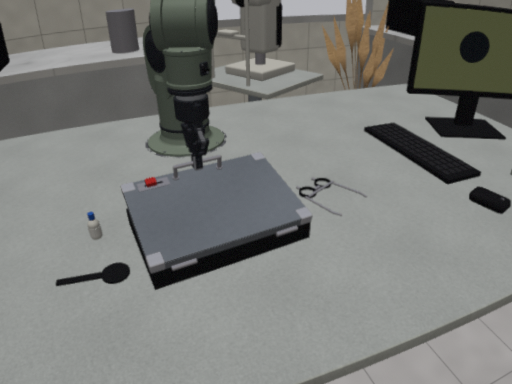

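The picture confirms the lid is rising: its front edge and slide, at about (150,182), have gone up and the bar is in the fingers at (200,165). I'll carry on.

Run:
```python
from h import *
lift(.25,.96,.05,.05)
ctrl.pause(.5); print(ctrl.read_force(),ctrl.read_grip_width(),ctrl.read_t())
cv2.imwrite('pics/g3.png',ctrl.camera('scene')[:,:,::-1]);cv2.imwrite('pics/t3.png',ctrl.camera('top')[:,:,::-1])
```

```text
0.25 [-1.  -0.   0.3] [-9.3 -0.4  1.1] 11.1 0.0077
0.3 [-1.2 -0.1  0.3] [-12.1  -1.4   2.5] 11.4 0.0075
0.35 [-1.4 -0.1  0.3] [-12.2  -0.5   3. ] 11.8 0.0077
0.4 [-1.6 -0.1  0.3] [-15.1  -0.9   6.7] 12.2 0.0077
0.45 [-1.8 -0.2  0.3] [-16.5  -0.2   8.5] 12.6 0.0079
0.5 [-2.1 -0.2  0.4] [-19.9  -0.2  13. ] 13.0 0.0076
0.55 [-2.3 -0.2  0.4] [-20.4  -0.6  15. ] 13.4 0.0079
0.6 [-2.5 -0.2  0.7] [-25.9   0.3  21.6] 13.7 0.0075
0.65 [-1.3 -0.1  1. ] [-20.6   0.7  20.6] 14.1 0.008
0.7 [-1.3 -0.2  1.2] [-19.4   1.   22.1] 14.5 0.0078
0.75 [-1.2 -0.2  1.3] [-20.6   1.6  24.3] 14.9 0.0072
0.8 [-0.1  0.   1.4] [-11.1   2.1  16. ] 15.3 0.0074
0.85 [-0.1  0.   1.4] [-11.6   2.   15.4] 15.7 0.0077
0.9 [-0.1  0.   1.4] [-11.1   2.7  15. ] 16.0 0.008
0.95 [0.5 0.1 1. ] [-5.   1.2  9.8] 16.4 0.0077
[-5.78259438  1.87619718  8.32051529] 0.007740028383496527 16.925
```

View pics/g3.png

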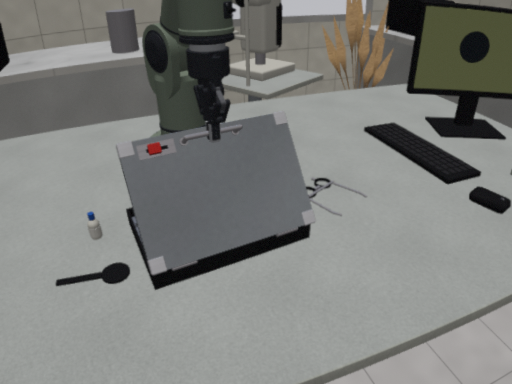

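View pics/t3.png

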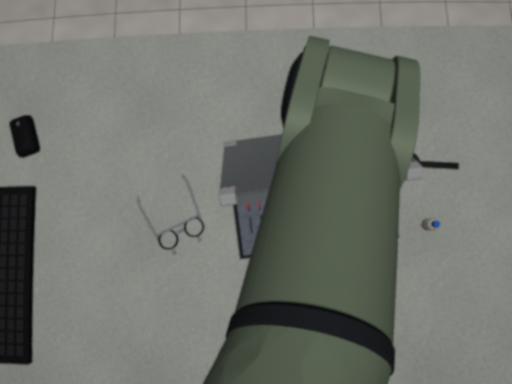

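The lid is up with the bar held at about (213,130). Bottle, occluder and frame are where they were. I'll check the lid angle from the slide's pixel, (154,149), then hand in.

Run:
```python
from h import *
im=cv2.imread('pics/g3.png'); m=(im[:,:,2]>110)&(im[:,:,1]<60); ys,xs=np.nonzero(m); print('red',xs.mean(),ys.mean())
for th in(.7,.8,.9,.95,1.0):
    x,z=-.225,.032; c,s=np.cos(th),np.sin(th)
    print(th,proj('scene',[W([.125+x*c+z*s,-.115,.044-x*s+z*c])]))
print(ctrl.read_force(),ctrl.read_grip_width())
ctrl.close_job()
```

```text
red 153.95652173913044 147.8695652173913
0.7 [[150.72249219 154.09079806]]
0.8 [[151.77464496 150.93207579]]
0.9 [[153.19810928 148.72691187]]
0.95 [[154.05473116 148.01554924]]
1.0 [[155.01071237 147.58340518]]
[-4.98933394  1.7300064   9.18378166] 0.007648633482382305
the job is handed in; nothing more can be done
```

The lid is open at about 0.95 rad (54 degrees), still held by the handle, and the job is handed in; `close_job()` gives no verdict.

- **Tug:** I gripped the handle bar and pulled up slowly. The lid rose 8.4 mm with a steady vertical pull of about 4 to 8 N and no stop at 4 mm. The catch was therefore not holding, and I left the red slide alone.
- **Raising:** I followed the hinge arc up to about 0.95 rad. At mid-swing the wrist force rose to about 34 N (at roughly 0.6 rad) because my arc was slightly off and the bar slipped a little in the pads. It fell to about 10 N by the end.
- **Last checks:** The slide's place in the scene picture matches a lid angle of about 0.95 rad. The grip is still closed on the bar, at 7.6 mm. By eye, the trial frame, occluder and bottle have not moved in the pictures; the arm partly hides the occluder from above, but the scene picture shows it in place.

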